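# Hang a board carrier on the bench conveyor

## Robot

A 6-joint arm with a two-finger parallel gripper is mounted at the origin on the work surface. World frame = base frame: x ahead of the robot, y to its left, z up, the work surface at z = 0. Lengths are in mm, angles in rad, forces in N, time in s.
With the tool pointing down it reaches from about 275 to 850 mm from the base axis. Payload 5.2 kg.
Tool frame: the origin (TCP) lies midway between the tips of the shut fingers; the grasp point (between the pads) lies 19 mm behind it; z points along the fingers, y is the direction in which the jaws open and shut (so a half turn about z gives the same grasp; the last joint's range is limited). The gripper opens to 85 mm and grips with 20 to 120 N. Pads are 22 mm wide; open, the fingers measure 114 mm over their backs; the gripper's body (76 mm by 85 mm) begins 54 mm behind the grasp point. The pads swing forward as they close: fully open they stand 13 mm farther back than shut.
Start: joints at [0.908, 0.259, 1.535, -0, 1.348, -0.203], TCP at [244.053, 492.893, 231.31] pointing down, gripper open.
Joint ranges: [-3.14, 3.14], [-0.91, 2.08], [0.19, 2.58], [-1.22, 4.36], [0.22, 2.71], [-3.12, 3.12]. Speed limits (rad/s): [2.57, 2.57, 3.14, 3.14, 3.14, 3.14].

## Interface

Orientations are given as a unit quaternion [w, x, y, z].
In Python, from bench import monitor, snapshot, get_calibration, ticket, recognise, mark_of gives the robot as it stands.
- The arm moves only by the shell command python3 -m handwheel 'ROWS' [OPENING] [FORCE]. ROWS is a JSON object of lists of equal length, an entry for each row: "dp": the shift along the tool's x, y, z in mm, a list of three; "spin": the turn about the tool's z in degrees. In form: {"dp": [[x, y, z], ...], "spin": [spin, ...]}. A call has 1 to 12 rows; each row is the pose to reach, as a shift and turn from the pose commanded when the call began, along the tool's axes at that moment; what a row does not reach only later rows make up. A row lasts 1/10 s, in which the tool goes at most 50 mm and 8.59 degrees, less where a joint would pass 70% of its speed; a pose out of reach is approached as far as the arm can. A call with a gripper value outside its range is refused whole. OPENING is the finger opening in mm, from 0 to 85.4, set as the call begins (- or left out, the last holds). The fingers move at their own pace and stop on an object; FORCE is the grip in N (left out, the last holds). Time passes only in rows, so rows that repeat a pose let the fingers close. It gives the time, the measured TCP pose, the force and the opening at its end, in the units of the state.
- monitor.get_obs(): the state, without advancing time (a new reading comes with each control period).
- snapshot(name): name is "side" or "top" or "wrist"; returns the picture (420x560x3 uint8, red, green, blue); there is no depth.
- get_calibration(name): a dict with "camera_matrix" (3x3 intrinsics, pixels), "R" (3x3) and "t" (3): a world point X has camera coordinates R X + t. Camera axes: x right, y down, z forward; pixel columns grow to the right and rows downward; lengths in mm; the calibration is good to about 2 mm. A picture is of the moment at which its call begins: read the wrist's pose just before it. get_calibration takes no time and is no camera call; for the wrist camera it gives the pose at the moment of the call.
- ticket.job_done(): hands the job in, once; it reports no verdict.
Trained networks look in the newest picture that a camera, given by its name, has taken for a name from the list of things; names that differ only in an ending like _2 or _b are one class to them, and where a whole thing is asked for, a point or a joint stands for the part that bears it (a point fixed in the world has none). Each returns a list of dicts, best first, with "p" (0 to 1); they miss things now and then, are a little off and sometimes report something else, mostly with a low value. They report only what shows in the picture. A call takes as long as a camera call. They do not tell look-alikes from the thing itself.
- recognise(query, camera): "pixel" ([column, row] in pixels, amid what is visible of it).
- mark_of(query, camera): "pixel" ([column, row] in pixels: a listed point, or the origin of a listed thing).
The state is a dict: "clock": time; "joint_positions": joint angles; "qvel": joint speeds; "effort": joint torques, N m; "tcp_pos": TCP position; "ee_rot": TCP orientation; "ft_force": force on the tool from outside, world axes, zero at the start; "moment": the same for the moment, N m; "opening": opening from 0.0 (shut) to 1.0 (fully open).
Only numpy, scipy, OpenCV 4.12 (cv2) and the standard library are available. Lean on these libraries where they do the work, as an engineer would, in place of code of your own. Each camera call takes 0.05 s, during which the arm holds its last target.

## Task

Pick up the carrier that holds the flat circuit board and hang it near the middle of the conveyor rail: lift its hook over the raised lip on the rail's robot-facing edge, then lower it until the hook sits fully down on the lip with its tip behind it, and only then let go. Leave the other carrier, the one with the bulky transformer, standing where it is.

Things in the scene. Friction and masses are not known exactly. Their poses are not given: they have to be found in the camera images.
- post (a point): Flat-board carrier (loose, 0.2-0.4 kg, C-shaped from the side): centre of the 22 x 22 x 45 mm tall square post on top; grip from above. z up, x from stem to hook tip. Bridge underside 30.5 mm below this point, tray underside 155.5 mm below. Tray, 80 mm wide, spans x -28 to +38 mm, its load under 20 mm high. The 26 mm gap between stem and tip is centred under the post, which is over the balance point.
- hook_tip (a point): Same carrier: middle of the lower end of the hook's down-turned tip (6 mm thick, 30 mm wide along y, reaching 14 mm below the bridge), 16 mm ahead (+x) of the post's axis and 44.5 mm below the post's centre; axes as post.
- lip_top (a point): Fixed rail: middle of its lip's top, 170 mm above the table. x level, from the robot's side into the channel; y along the 420 mm lip (8 mm thick). Channel floor 22 mm below, back wall from x 40 mm. Rail underside 28 mm below, space under it free 175 mm either side: come from the robot's side, bridge above the lip, tray below the rail, until the post is over this point; lower till the bridge rests on the lip.
- transformer_carrier: The other carrier, same shape and size, loaded with a bulky transformer (dark core 34 x 70 x 50 mm, copper winding) instead of the flat board; it may stand left or right of the first. Origin at its underside, below its post, z up.
Things that resemble listed ones, but are neither listed nor needed, are in the scene too. Leave any brown or red look-alike of the part that bears post alone.

How it is judged:
By the outcome, as a careful person would: the job done as asked, in the order asked, and still so for the second after the job is handed in, with the robot touching nothing.
It also fails if it takes over 35 s, if anything falls off the work surface, if the arm or the gripper's body presses on something with over 40 N, if the wrist force passes 120 N, or if a joint passes its speed limit or range.

## Working session

There is one attempt and no reset: what is moved stays moved. The work goes in short steps, Python scripts to look and compute and a shell command to move; the robot and the scene stay as the last step left them, time stands still between calls to the robot, and variables do not carry over. Pictures are saved under pics/ and viewed, and the job is handed in when it is done.

```bash
mkdir -p pics; ls; python3 - <<'E'
from bench import monitor, snapshot, get_calibration, recognise, mark_of
import cv2
o=monitor.get_obs();print(o)
for n in ("side","top","wrist"):
    im=snapshot(n);cv2.imwrite(f"pics/{n}0.png",im[:,:,::-1])
    if n!="wrist":
        for q in("post","hook_tip","lip_top","transformer_carrier"):
            print(n,q,[(r["pixel"],r["p"]) for r in mark_of(q,n)])
    c=get_calibration(n);print(n,c)
print(monitor.get_obs()["clock"])
E
```

```text
pics
{'clock': 0.0, 'joint_positions': array([ 9.08190998e-01,  2.59370940e-01,  1.53613068e+00, -5.06371037e-06,
        1.34800101e+00, -2.02796691e-01]), 'qvel': array([ 0.00026512,  0.00165691, -0.00078467, -0.00084984,  0.00079229,
       -0.00174337]), 'effort': array([-9.24296801e-04, -4.46035516e+01, -2.90570909e+01, -2.48210963e-04,
        1.17875927e-02, -1.49762280e-05]), 'tcp_pos': array([243.70994054, 492.44242323, 230.44056613]), 'ee_rot': array([-3.98209501e-04,  2.27883710e-01,  9.73687888e-01, -8.68010168e-04]), 'ft_force': array([-0.16705055, -0.18029553, -0.61279426]), 'moment': array([-0.01048207, -0.03258474,  0.01152799]), 'opening': 0.9998157525241941}
side post [([176.2, 200.0], 0.75), ([226.6, 185.9], 0.69), ([234.0, 157.3], 0.62)]
side hook_tip [([230.8, 203.7], 0.85), ([169.6, 222.0], 0.8), ([231.0, 177.2], 0.59)]
side lip_top [([376.1, 191.2], 0.56)]
side transformer_carrier [([351.8, 351.4], 0.65)]
side {'camera_matrix': array([[426.69628997,   0.        , 284.57311947],
       [  0.        , 426.69628997, 215.42320312],
       [  0.        ,   0.       
[... 596 characters left out ...]
96199065],
       [  0.        ,   0.        ,   1.        ]]), 'R': array([[ 0.02653286, -0.99829378,  0.0520148 ],
       [-0.99538816, -0.03118247, -0.0907197 ],
       [ 0.09218687, -0.04936787, -0.99451717]]), 't': array([ 10.1270446 , 480.40800956, 822.22555012])}
wrist {'camera_matrix': array([[308.17780278,   0.        , 274.5443978 ],
       [  0.        , 308.17780278, 211.4869703 ],
       [  0.        ,   0.        ,   1.        ]]), 'R': array([[ 4.43829587e-01,  8.96110847e-01,  8.04440573e-04],
       [ 8.56731456e-01, -4.24588448e-01,  2.92806869e-01],
       [ 2.62728968e-01, -1.29267162e-01, -9.56171266e-01]]), 't': array([-549.91432784,  -37.96972715,  379.64409795])}
0.55
```

View pics/side0.png

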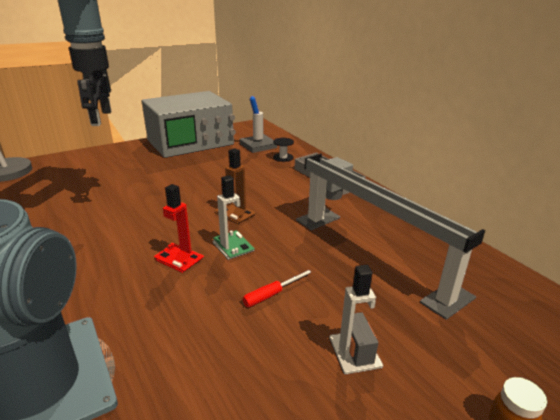

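View pics/top0.png

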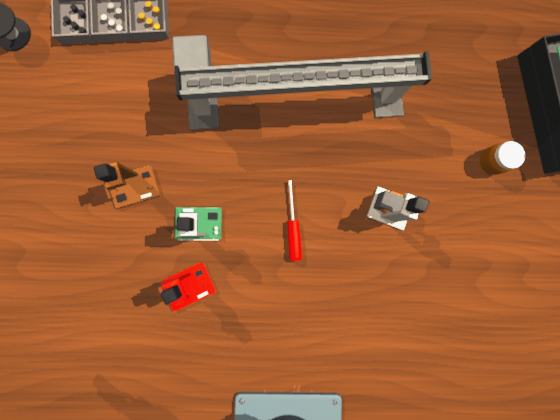

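View pics/wrist0.png

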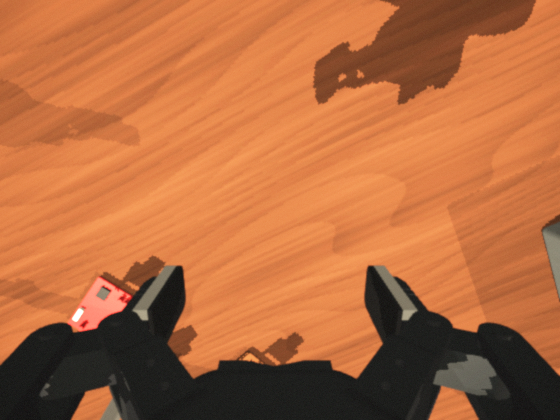

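```bash
cat > h.py <<'E'
import numpy as np,cv2
from scipy.optimize import least_squares
from bench import get_calibration
def proj(c,X):
    X=np.atleast_2d(X);k=X@c["R"].T+c["t"];p=k@c["camera_matrix"].T;return p[:,:2]/p[:,2:]
def ray_z(c,px,z):
    d=c["R"].T@np.linalg.solve(c["camera_matrix"],[px[0],px[1],1.]);o=-c["R"].T@c["t"];return o+d*(z-o[2])/d[2]
def tri(obs):
    f=lambda X:np.concatenate([proj(c,X)[0]-p for c,p in obs])
    r=least_squares(f,[400,100,100]);return r.x,r.fun
E
python3 - <<'E'
from h import *
s,t=get_calibration("side"),get_calibration("top")
for n,a,b in [("post",(226.6,185.9),(186,226.2)),("hook",(230.8,203.7),(189.9,215.2)),("lip",(376.1,191.2),(304.8,85.1)),("brown",(234,157.3),(108,171.3)),("red",(176.2,200),(170.2,294.1))]:
    X,f=tri([(s,a),(t,b)]);print(n,X.round(1),f.round(1))
a=cv2.imread("pics/side0.png");b=cv2.imread("pics/top0.png")
c1=cv2.resize(a[150:270,190:290],None,fx=4,fy=4,interpolation=2)
c2=cv2.resize(b[190:260,150:250],None,fx=4,fy=4,interpolation=2)
cv2.imwrite("pics/c1.png",np.hstack([c1,cv2.copyMakeBorder(c2,0,c1.shape[0]-c2.shape[0],0,0,cv2.BORDER_CONSTANT)]))
c1=cv2.resize(a[145:260,290:490],None,fx=4,fy=4,interpolation=2);cv2.imwrite("pics/c2.png",c1)
c1=cv2.resize(b[40:130,165:440],None,fx=2.9,fy=2.9,interpolation=2);cv2.imwrite("pics/c3.png",c1)
E
```

```text
post [415.1 183.8 162.3] [-0.6 -0.   0.2 -0.4]
hook [431.5 188.  113.1] [ 2.5 -0.  -0.9  1.7]
lip [657.2  -4.5 171.5] [-1.8  0.5  0.9 -1.3]
brown [498.9 314.  162.2] [ 1.  -0.  -0.3  0.6]
red [307.2 205.6 147.9] [-2.8 -0.3  0.9 -2. ]
```

View pics/c1.png

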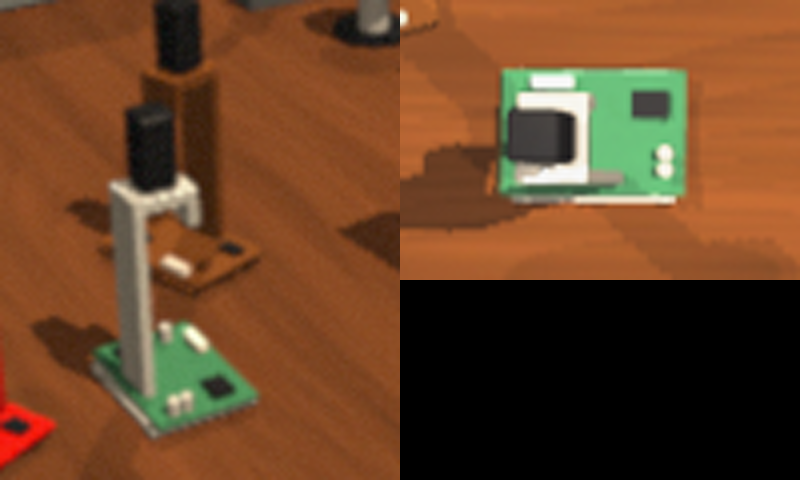

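View pics/c2.png

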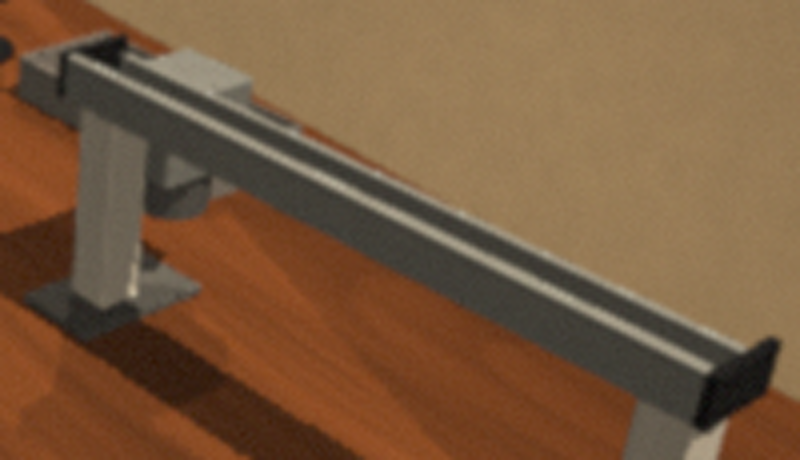

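View pics/c3.png

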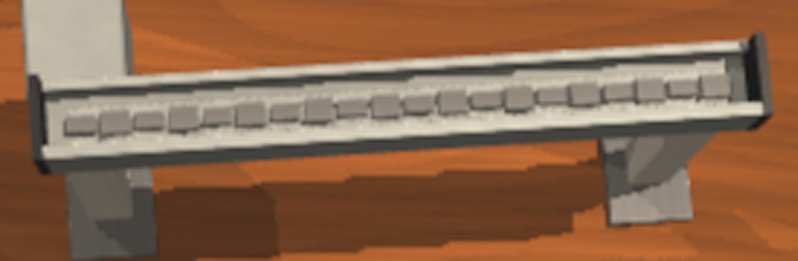

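```bash
python3 - <<'E'
from h import *
b=cv2.imread("pics/top0.png")
f=lambda x0,y0:cv2.resize(b[y0:y0+40,x0:x0+60],None,fx=6.6,fy=6.6,interpolation=cv2.INTER_CUBIC)
cv2.imwrite("pics/ends.png",np.vstack([np.hstack([f(170,65),f(380,45)]),np.hstack([f(170,205),f(275,60)])]))
t=get_calibration("top");s=get_calibration("side")
for n,c in [("board",[(175,207.5),(221.2,207.5),(221.2,238.7),(178.7,240.5)])]:
    P=np.array([ray_z(t,p,5) for p in c]);print(P.round(1)); print(np.degrees(np.arctan2(*(P[0]-P[1])[[1,0]]))-90,np.linalg.norm(P[0]-P[1]),np.degrees(np.arctan2(*(P[1]-P[2])[[1,0]])))
P=[ray_z(t,p,170) for p in [(180.5,92.8),(427,76.9)]];print(np.round(P,1),np.mean(P,0),np.linalg.norm(P[0]-P[1]),np.degrees(np.arctan2(*(P[0]-P[1])[[1,0]]))-90)
print(ray_z(t,(304.8,85.1),170))
for z in(133,155.5,178):print(z,proj(s,[415,183.8,z]),proj(t,[415,183.8,z]))
E
```

```text
[[453.8 234.1   5. ]
 [456.5 142.8   5. ]
 [394.4 140.4   5. ]
 [388.7 223.7   5. ]]
1.7201383961203476 91.38009938924318 2.2512612217743824
[[ 633.2  202.   170. ]
 [ 679.4 -212.   170. ]] [656.30433298  -4.99506033 170.        ] 416.5115139767282 6.378323177532934
[655.55344895  -3.18934079 170.        ]
133 [[226.68713006 198.21168245]] [[189.13810799 226.29553735]]
155.5 [[226.14094677 188.80049629]] [[186.89699372 225.98976488]]
178 [[225.58074816 179.14781471]] [[184.50715555 225.66370087]]
```

View pics/ends.png

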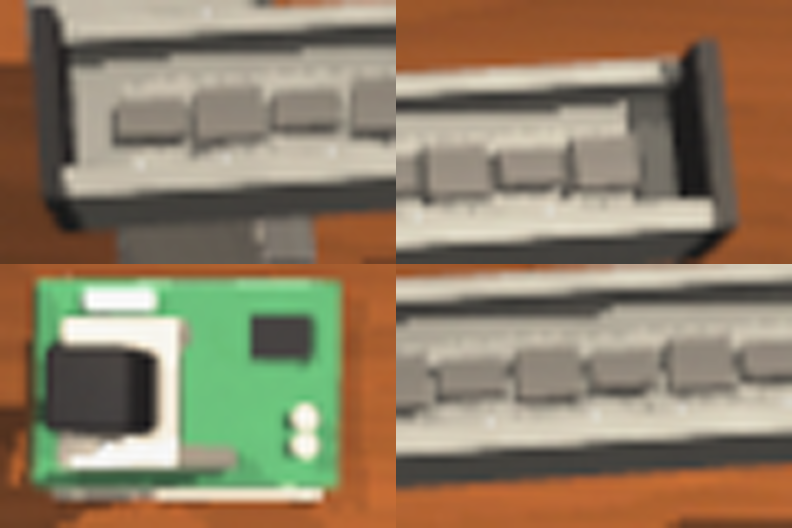

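```bash
python3 -m handwheel '{"dp":[[-40,-28,-20],[-80,-55,-30],[-120,-83,-30],[-160,-110,-30],[-200,-138,-30],[-240,-166,-30],[-275,-190,-30],[-290,-200,-30],[-290,-200,-30]],"spin":[-6,-12,-18,-24,-28,-28,-28,-28,-28]}' 60
python3 - <<'E'
from h import *
from bench import *
o=monitor.get_obs();c=get_calibration("wrist");im=snapshot("wrist");cv2.imwrite("pics/w1.png",im[:,:,::-1])
for q in("post","hook_tip"):
    print(q,[(r["pixel"],r["p"],ray_z(c,r["pixel"],155.5 if q=="post" else 111).round(1)) for r in mark_of(q,"wrist")])
print(o["clock"],o["tcp_pos"],o["ee_rot"],o["ft_force"],-c["R"].T@c["t"])
for z in(178,155.5):print(proj(c,[415,184,z]))
E
```

```text
clock: 1.45
tcp_pos: [416.5, 182.8, 261.4]
ee_rot: [0.0, -0.012, 1.0, -0.0]
ft_force: [0.7, -0.6, -0.1]
opening: 0.701
post [([281.8, 213.1], 0.74, array([419.3, 188.9, 155.5])), ([424.1, 301.5], 0.64, array([502. , 323.7, 155.5])), ([308.5, 64.9], 0.59, array([304.3, 204.9, 155.5]))]
hook_tip [([273.5, 216.3], 0.76, array([436.7, 182.1, 111. ])), ([400.1, 263.0], 0.61, array([485. , 316.3, 111. ])), ([296.1, 61.7], 0.6, array([295.4, 198.4, 111. ]))]
1.45 [416.47135094 182.79753535 261.35273548] [ 2.52004333e-04 -1.23403135e-02  9.99923785e-01 -2.79752847e-04] [ 0.66754829 -0.58844846 -0.13433127] [341.47942516 180.77038324 404.60103996]
[[276.35365953 216.37388095]]
[[276.20160853 208.12787449]]
```

View pics/w1.png

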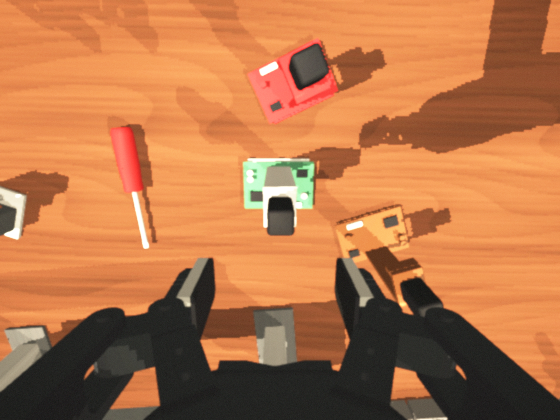

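```bash
python3 - <<'E'
from h import *
a=cv2.imread("pics/w1.png");cv2.imwrite("pics/w1c.png",cv2.resize(a[150:250,225:335],None,fx=6,fy=6,interpolation=2))
s,t,w=get_calibration("side"),get_calibration("top"),get_calibration("wrist")
print(tri([(s,(226.6,185.9)),(t,(186,226.2)),(w,(281.8,213.1))]))
E
```

```text
(array([416.59462788, 190.13328225, 157.62286242]), array([-1.08517104,  0.6588196 , -3.19624003, -1.327824  , -1.75460609,
       -0.22451575]))
```

View pics/w1c.png

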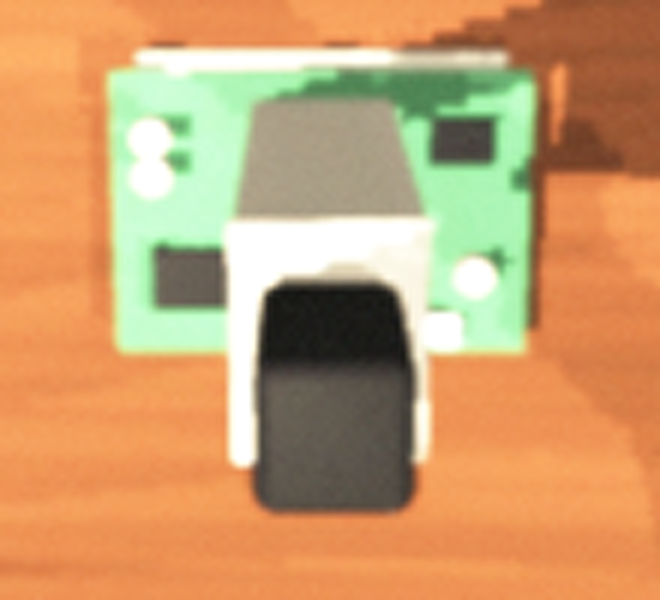

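```bash
python3 - <<'E'
from h import *
w,t=get_calibration("wrist"),get_calibration("top")
print(ray_z(w,(280.8,223),178))
# top cam: crop6.6 of (170,205): post top face + bridge white
print(ray_z(t,(170+97/6.6,205+(387-264)/6.6),178), ray_z(t,(170+45/6.6,205+(387-264)/6.6),178))
for z in (125,133): print([ray_z(w,(225+x/6,150+218/6),z).round(1) for x in (225,432)])
print(ray_z(t,(170+62/6.6,205+(318-264)/6.6),133),ray_z(t,(170+180/6.6,205+(318-264)/6.6),133))
E
```

```text
[418.49439179 190.41385035 178.        ]
[418.21021554 183.65309044 178.        ] [417.86412637 195.98774546 178.        ]
[array([401.5, 174. , 125. ]), array([400.6, 205.9, 125. ])]
[array([399.7, 174.2, 133. ]), array([398.8, 205.2, 133. ])]
[436.6564446  201.12830376 133.        ] [437.53513393 171.17455675 133.        ]
```

```bash
python3 -m handwheel '{"dp":[[-2,5,35],[-2,5,75],[-2,5,105],[-2,5,123],[-2,5,123]],"spin":[0,0,0,0,0]}' 60 50
python3 -m handwheel '{"dp":[[0,0,0],[0,0,0],[0,0,0],[0,0,0],[0,0,0]],"spin":[0,0,0,0,0]}' 10 60
python3 - <<'E'
from h import *
from bench import *
o=monitor.get_obs();im=snapshot("side");cv2.imwrite("pics/s2.png",cv2.resize(im[100:300,130:330,::-1],None,fx=3,fy=3))
print(o["clock"],o["tcp_pos"],o["ee_rot"],o["ft_force"],o["opening"])
E
```

```text
clock: 2.1
tcp_pos: [414.2, 190.9, 135.9]
ee_rot: [-0.003, -0.016, 1.0, -0.0]
ft_force: [-0.4, 0.2, 0.5]
opening: 0.703
clock: 2.6
tcp_pos: [417.8, 190.2, 139.4]
ee_rot: [0.001, -0.014, 1.0, 0.0]
ft_force: [-1.1, -0.3, 7.0]
opening: 0.246
2.6 [417.78669625 190.20491352 139.39944722] [ 1.07260611e-03 -1.43824154e-02  9.99895955e-01  2.73451912e-04] [-1.06392091 -0.3498454   6.9543152 ] 0.24559357802987253
```

View pics/s2.png

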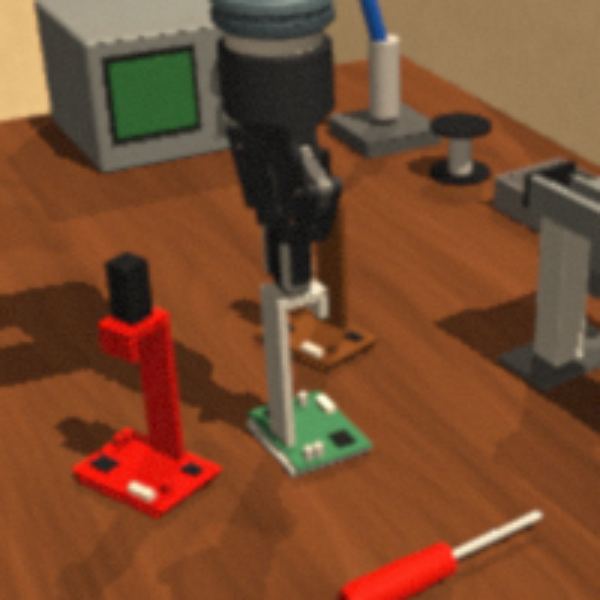

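```bash
python3 -m handwheel '{"dp":[[0,0,-10],[0,0,-30],[0,0,-60],[0,0,-77],[0,0,-77],[0,0,-77]],"spin":[0,0,0,0,0,0]}'
python3 - <<'E'
from h import *
from bench import *
o=monitor.get_obs()
print(o["clock"],o["tcp_pos"],o["ee_rot"],o["ft_force"],o["opening"])
E
```

```text
clock: 3.25
tcp_pos: [416.7, 189.9, 215.0]
ee_rot: [-0.0, -0.014, 1.0, -0.0]
ft_force: [-0.2, -0.4, -3.3]
opening: 0.248
3.25 [416.65556707 189.92187062 214.97690095] [-1.91738079e-04 -1.43799251e-02  9.99896585e-01 -2.73054097e-05] [-0.15042202 -0.36230996 -3.30997272] 0.24786131082399868
```

```bash
python3 -m handwheel '{"dp":[[-10,-20,0],[-32,-60,0],[-54,-100,0],[-76,-140,0],[-97,-180,0],[-110,-203,0],[-114,-211,0],[-114,-211,0],[-114,-211,0]],"spin":[-1,-2,-3,-4,-4.6,-4.6,-4.6,-4.6,-4.6]}'
python3 - <<'E'
from h import *
from bench import *
o=monitor.get_obs()
print(o["clock"],o["tcp_pos"],o["ee_rot"],o["ft_force"],o["opening"])
w=get_calibration("wrist")
for n in("side","top","wrist"):
    im=snapshot(n);cv2.imwrite(f"pics/{n}3.png",im[:,:,::-1])
    for q in("post","hook_tip","lip_top"): print(n,q,[(r["pixel"],r["p"]) for r in mark_of(q,n)])
E
```

```text
clock: 4.15
tcp_pos: [535.9, -16.5, 214.2]
ee_rot: [-0.001, -0.055, 0.999, 0.001]
ft_force: [0.8, -0.3, -2.4]
opening: 0.254
4.15 [535.8578118  -16.52323899 214.19350243] [-1.34893815e-03 -5.46643002e-02  9.98503604e-01  7.39557629e-04] [ 0.80848659 -0.338995   -2.44226816] 0.2544322499103777
side post [([173.4, 198.5], 0.96), ([334.9, 178.1], 0.9), ([235.0, 159.3], 0.79)]
side hook_tip [([231.3, 177.5], 0.79), ([170.7, 220.3], 0.76), ([336.3, 198.6], 0.64), ([332.7, 178.0], 0.44)]
side lip_top [([374.2, 192.8], 0.77)]
top post [([321.1, 146.8], 0.96), ([171.3, 296.2], 0.79), ([104.6, 173.1], 0.78)]
top hook_tip [([183.9, 298.9], 0.7), ([311.1, 144.4], 0.58)]
top lip_top [([318.1, 150.4], 0.31)]
wrist post [([275.6, 290.8], 0.64)]
wrist hook_tip []
wrist lip_top []
```

View pics/side3.png

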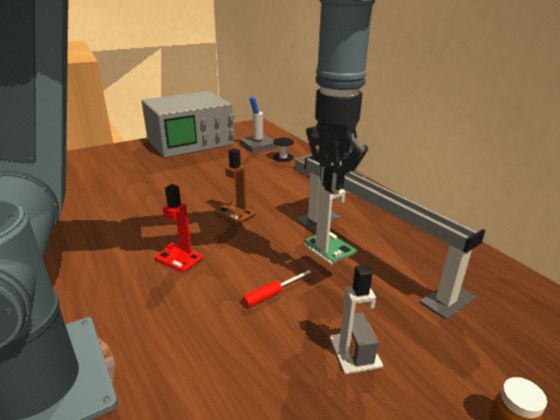

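View pics/top3.png

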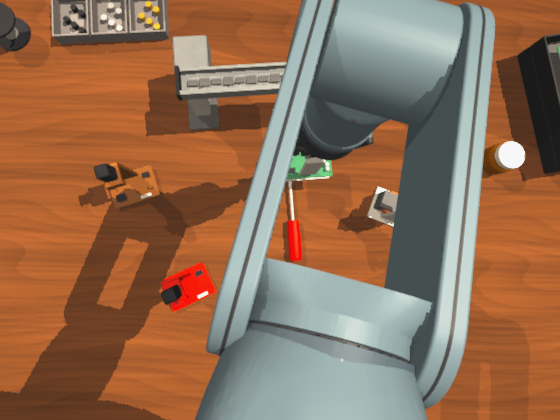

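View pics/wrist3.png

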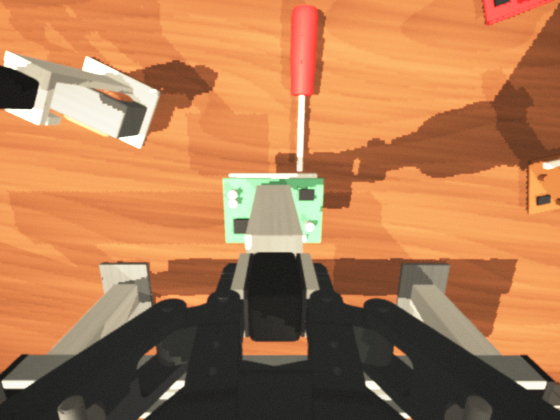

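```bash
python3 - <<'E'
from h import *
s,w,t=get_calibration("side"),get_calibration("wrist"),get_calibration("top")
R=np.array([np.cos(np.radians(6.3)),np.sin(np.radians(6.3)),0])
for z in(228,231,234):
    print(proj(s,[536,-16.5,z]),proj(w,[536,-16.5,z]),proj(s,np.array([536,-16.5,z-44.5])+16*R),ray_z(w,(275.6,290.8),z))
# lip on side view: ends & prediction
L=np.array([656.3,-4.5,170]);Y=np.array([-.110,.994,0])
print(proj(s,[L-209*Y,L,L+209*Y]),proj(t,[L-209*Y,L,L+209*Y]))
a=cv2.imread("pics/wrist3.png");cv2.imwrite("pics/w3c.png",cv2.resize(a[160:350,200:350],None,fx=3,fy=3,interpolation=2))
E
```

```text
[[331.97718988 181.72616018]] [[277.20297603 279.70161302]] [[336.43761349 200.85718726]] [542.04287987 -16.59824456 228.        ]
[[332.09978706 180.2287156 ]] [[277.25941975 282.94931907]] [[336.56390845 199.45409732]] [540.21758973 -16.81180272 231.        ]
[[332.22286868 178.7253539 ]] [[277.31816171 286.32926252]] [[336.69068305 198.0456786 ]] [538.39229959 -17.02536089 234.        ]
[[466.67209854 238.38917919]
 [373.81629403 192.44933221]
 [306.99738279 159.39108051]] [[427.16406945  76.9928466 ]
 [305.58808884  84.70192496]
 [179.72263896  92.68299663]]
```

View pics/w3c.png

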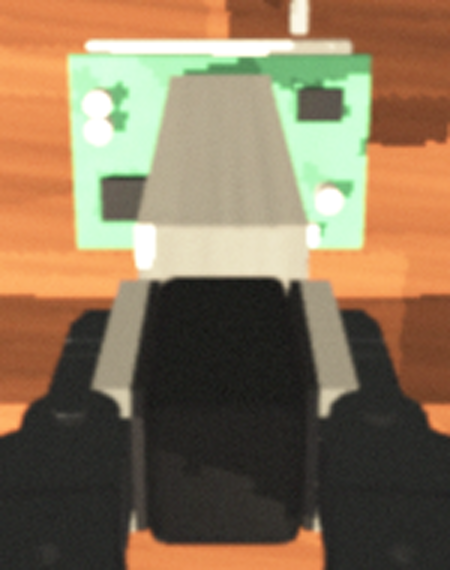

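```bash
python3 -m handwheel '{"dp":[[-20,0,0],[-45,0,0],[-70,0,0],[-90,0,0],[-107,0,0],[-117,0,0],[-119,0,0],[-119,0,0],[-119,0,0]],"spin":[0,0,0,0,0,0,0,0,0]}'
python3 - <<'E'
from h import *
from bench import *
o=monitor.get_obs()
print(o["clock"],o["tcp_pos"],o["ee_rot"],o["ft_force"],o["opening"])
im=snapshot("side")
print([(q,[(r["pixel"],r["p"]) for r in mark_of(q,"side")]) for q in("post","hook_tip")])
s=get_calibration("side");p=o["tcp_pos"]+[0,0,16.5];R=np.array([np.cos(np.radians(6.3)),np.sin(np.radians(6.3)),0])
print(proj(s,[p,p-[0,0,44.5]+16*R]))
cv2.imwrite("pics/s4.png",cv2.resize(im[100:250,290:470,::-1],None,fx=4,fy=4,interpolation=2))
im=snapshot("wrist");cv2.imwrite("pics/w4.png",im[:,:,::-1])
E
```

```text
clock: 5.65
tcp_pos: [654.6, -4.7, 215.3]
ee_rot: [-0.0, -0.055, 0.999, 0.0]
ft_force: [0.1, -0.1, -3.2]
opening: 0.247
5.65 [654.62099466  -4.68354837 215.32098303] [-3.82837210e-04 -5.45061757e-02  9.98513360e-01  2.05858883e-05] [ 0.12517316 -0.0920697  -3.17335316] 0.24668039533369998
[('post', [([173.8, 196.4], 0.77), ([378.6, 163.6], 0.62), ([233.4, 156.8], 0.57)]), ('hook_tip', [([230.3, 176.5], 0.95), ([169.8, 222.6], 0.92), ([379.5, 181.4], 0.69), ([351.7, 349.2], 0.68)])]
[[377.13873247 164.543389  ]
 [379.65897465 182.94237372]]
```

View pics/s4.png

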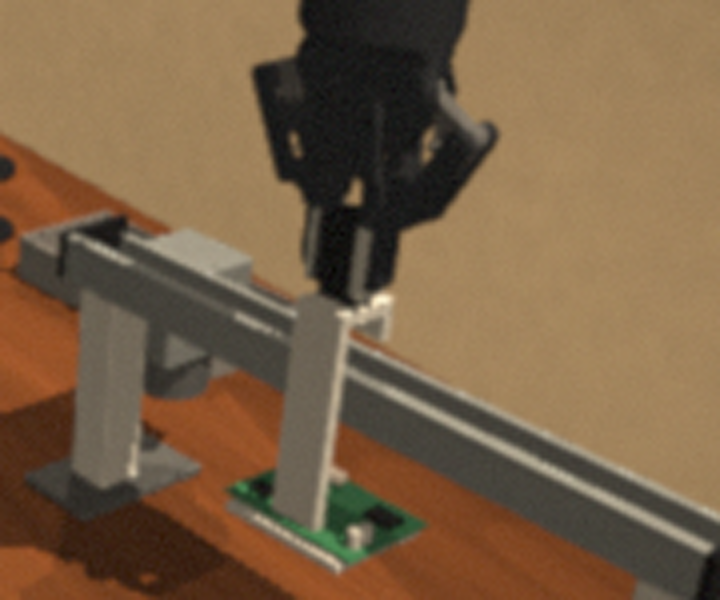

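View pics/w4.png

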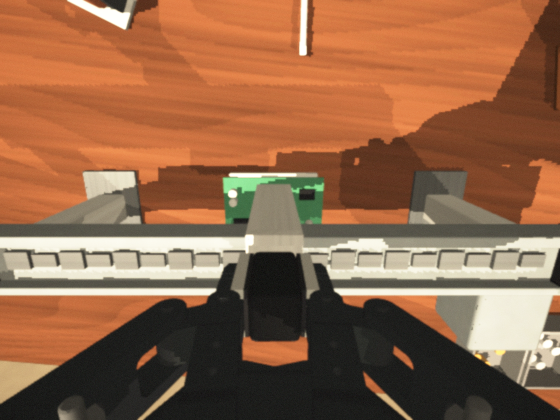

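```bash
python3 - <<'E'
from h import *
w,s=get_calibration("wrist"),get_calibration("side")
a=cv2.imread("pics/w4.png");cv2.imwrite("pics/w4c.png",cv2.resize(a[210:345,170:330],None,fx=4.4,fy=4.4,interpolation=2))
L=np.array([656.3,-4.5,170]);Y=np.array([-.110,.994,0]);R=np.array([.994,.11,0])
for d in(-4,4): print(d,proj(w,[L+d*R+e*Y for e in(-60,0,60)]).round(1).tolist())
T=np.array([654.6,-4.7,0])
# stem robot-side/bridge edge & post top edges if post axis at T
for z,x in[(200.6+8,-19),(200.6,-19),(231+22.5,-11),(231+22.5,11)]: print(z,x,proj(w,T+x*R+[0,0,z]))
E
```

```text
-4 [[183.2, 232.6], [274.8, 232.5], [366.4, 232.3]]
4 [[184.2, 243.9], [274.8, 243.8], [365.4, 243.7]]
208.6 -19 [[274.85224937 228.98840621]]
200.6 -19 [[274.831036   223.87594416]]
253.5 -11 [[275.03925729 288.66158304]]
253.5 11 [[275.08151135 336.19765662]]
```

View pics/w4c.png

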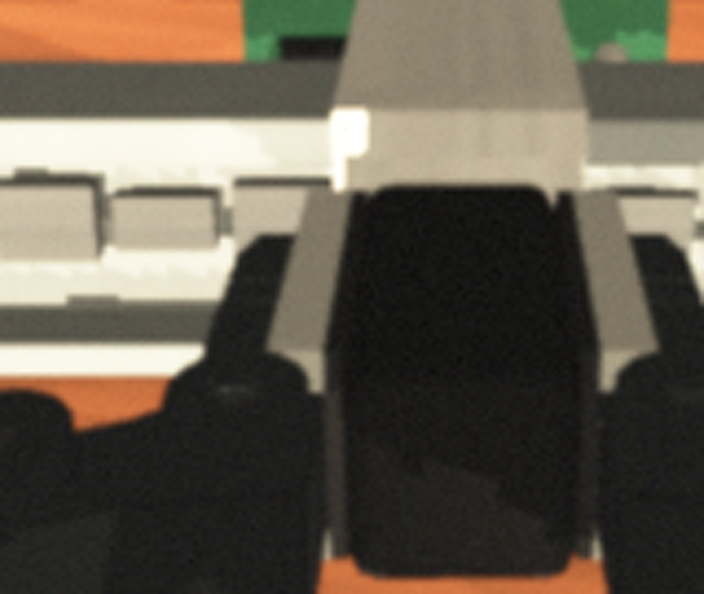

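```bash
python3 -m handwheel '{"dp":[[-2,0,0],[-2,0,6],[-2,0,14],[-2,0,20],[-2,0,24],[-2,0,26],[-2,0,26],[-2,0,26]],"spin":[0,0,0,0,0,0,0,0]}'
python3 - <<'E'
from h import *
from bench import *
o=monitor.get_obs()
print(o["clock"],o["tcp_pos"],o["ft_force"],o["moment"],o["opening"])
im=snapshot("side")
cv2.imwrite("pics/s5.png",cv2.resize(im[110:260,300:450,::-1],None,fx=4,fy=4,interpolation=2))
E
```

```text
clock: 6.65
tcp_pos: [657.5, -4.4, 189.5]
ee_rot: [0.0, -0.055, 0.999, -0.0]
ft_force: [0.2, 0.2, -2.9]
opening: 0.249
6.65 [657.49910769  -4.43732408 189.46155297] [ 0.20062597  0.24240341 -2.85501632] [-0.04592037 -0.06985261 -0.03974708] 0.24864423842509256
```

View pics/s5.png

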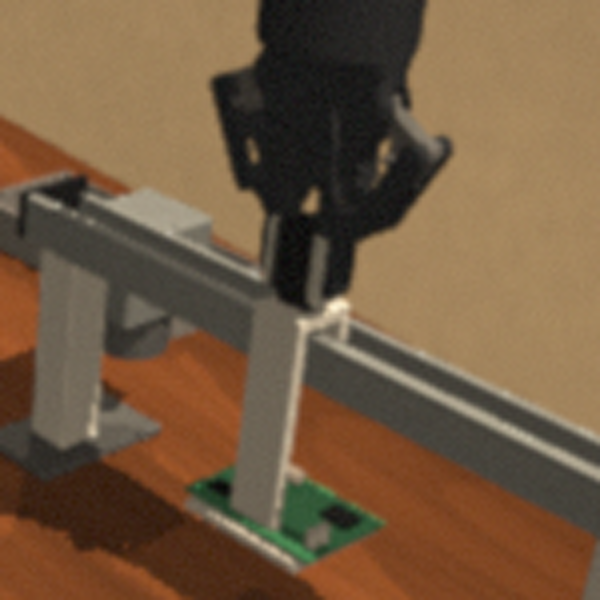

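The hook tip (crop 345,315) is behind the lip and still slightly high, with no contact yet. I'll lower in 1 mm steps.

```bash
python3 -m handwheel '{"dp":[[0,0,1],[0,0,2],[0,0,2],[0,0,2]],"spin":[0,0,0,0]}'
python3 -m handwheel '{"dp":[[0,0,1],[0,0,1],[0,0,1]],"spin":[0,0,0]}'
python3 -m handwheel '{"dp":[[0,0,1],[0,0,1],[0,0,1]],"spin":[0,0,0]}'
```

```text
clock: 7.1
tcp_pos: [657.3, -4.4, 187.3]
ee_rot: [-0.0, -0.055, 0.999, 0.0]
ft_force: [0.1, -0.4, -3.2]
opening: 0.252
clock: 7.4
tcp_pos: [657.3, -4.4, 186.3]
ee_rot: [-0.0, -0.055, 0.999, 0.0]
ft_force: [0.4, 0.6, -3.2]
opening: 0.254
clock: 7.7
tcp_pos: [657.3, -4.4, 185.2]
ee_rot: [-0.0, -0.055, 0.999, 0.0]
ft_force: [0.2, 0.3, -2.7]
opening: 0.249
```

```bash
python3 -m handwheel '{"dp":[[0,0,1],[0,0,1],[0,0,1]],"spin":[0,0,0]}'
python3 -m handwheel '{"dp":[[0,0,1],[0,0,1],[0,0,1]],"spin":[0,0,0]}'

```

```text
clock: 8.0
tcp_pos: [657.5, -4.4, 184.4]
ee_rot: [0.0, -0.055, 0.999, -0.0]
ft_force: [1.3, -0.3, -2.5]
opening: 0.252
clock: 8.3
tcp_pos: [657.5, -4.4, 184.3]
ee_rot: [0.001, -0.055, 0.999, -0.0]
ft_force: [-2.6, 0.4, 5.1]
opening: 0.25
```

```bash
python3 -m handwheel '{"dp":[[0,0,0.4],[0,0,0.4]],"spin":[0,0]}'
python3 - <<'E'
from h import *
from bench import *
o=monitor.get_obs()
print(o["clock"],o["tcp_pos"],o["ft_force"],o["moment"],o["opening"])
im=snapshot("side")
cv2.imwrite("pics/s6.png",cv2.resize(im[150:230,330:410,::-1],None,fx=7.4,fy=7.4,interpolation=2))
im=snapshot("wrist");cv2.imwrite("pics/w6.png",cv2.resize(im[170:345,150:400,::-1],None,fx=3.2,fy=3.2,interpolation=2))
E
```

```text
clock: 8.5
tcp_pos: [657.5, -4.5, 184.3]
ee_rot: [0.001, -0.055, 0.999, -0.0]
ft_force: [-3.5, 0.2, 8.0]
opening: 0.254
8.5 [657.5243874   -4.45124641 184.25403088] [-3.53851646  0.20405032  8.02824994] [ 0.15366418  0.59596351 -0.0078274 ] 0.2543025426949154
```

View pics/s6.png

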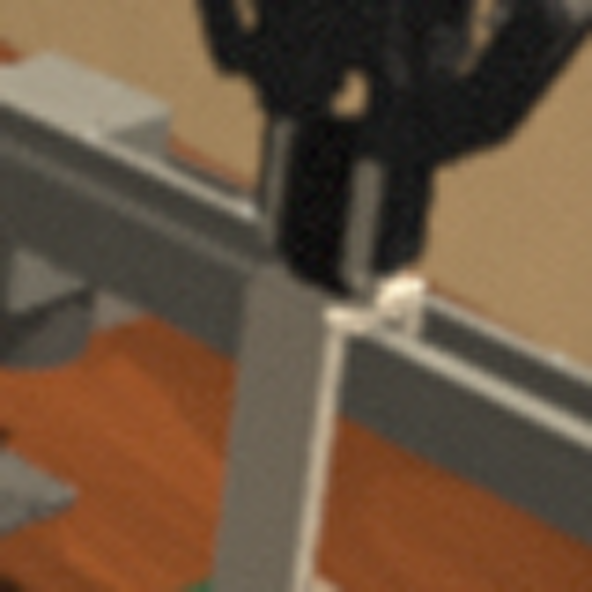

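View pics/w6.png

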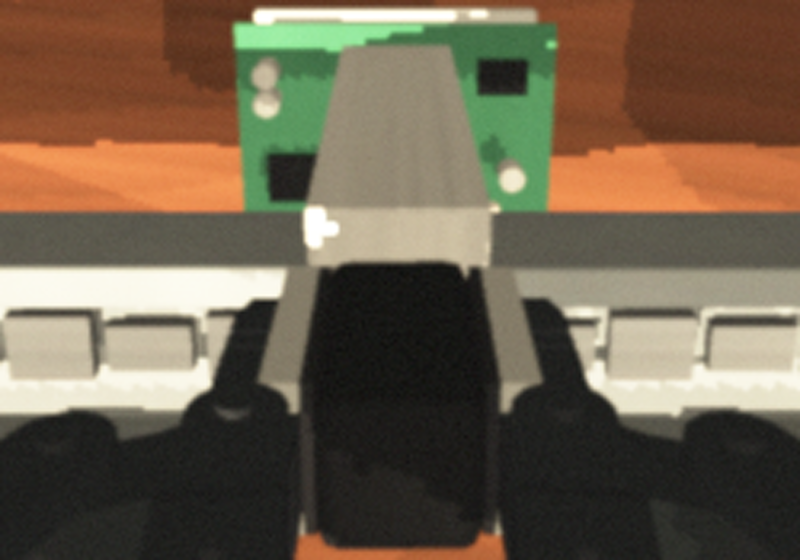

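```bash
python3 -m handwheel '{"dp":[[0,0,-1],[0,0,-1]],"spin":[0,0]}'
python3 -m handwheel '{"dp":[[0,0,0],[0,0,0],[0,0,0],[0,0,0],[0,0,0]],"spin":[0,0,0,0,0]}' 50
python3 - <<'E'
from h import *
from bench import *
o=monitor.get_obs()
print(o["clock"],o["tcp_pos"],o["ft_force"],o["moment"],o["opening"])
im=snapshot("side")
cv2.imwrite("pics/s7.png",cv2.resize(im[130:260,320:450,::-1],None,fx=4.6,fy=4.6,interpolation=2))
im=snapshot("wrist");cv2.imwrite("pics/w7.png",im[:,:,::-1])
E
```

```text
clock: 8.8
tcp_pos: [657.5, -4.4, 184.3]
ee_rot: [0.0, -0.055, 0.999, -0.0]
ft_force: [-2.5, 0.1, 4.3]
opening: 0.249
clock: 9.3
tcp_pos: [657.4, -4.4, 183.7]
ee_rot: [-0.0, -0.055, 0.999, 0.0]
ft_force: [-0.9, -0.2, -0.5]
opening: 0.582
9.3 [657.38411945  -4.39586679 183.72062461] [-0.94411601 -0.21455431 -0.48307216] [-0.0209008  -0.00381799 -0.00504331] 0.5815979701883262
```

View pics/s7.png

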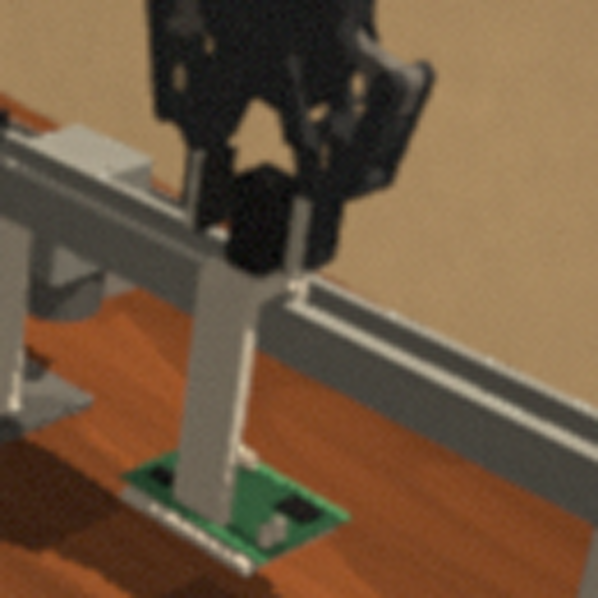

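View pics/w7.png

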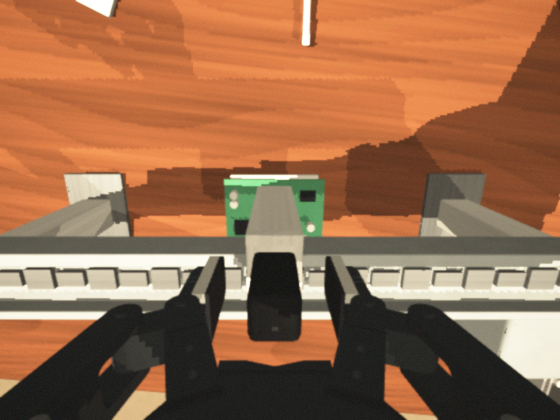

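The carrier hangs upright and the fingers are free of the post. I'll withdraw straight up, then back toward the robot so the cameras can see it.

```bash
python3 -m handwheel '{"dp":[[0,0,-8],[0,0,-25],[0,0,-60],[0,0,-100],[0,0,-120],[0,0,-120]],"spin":[0,0,0,0,0,0]}' 55
python3 -m handwheel '{"dp":[[20,30,0],[40,70,0],[60,110,0],[80,150,0],[100,190,0],[120,225,0],[120,250,0],[120,250,0],[120,250,0]],"spin":[0,0,0,0,0,0,0,0,0]}'
python3 - <<'E'
from h import *
from bench import *
o=monitor.get_obs()
print(o["clock"],o["tcp_pos"],o["ft_force"])
S={}
for n in("side","top"):
    im=snapshot(n);cv2.imwrite(f"pics/{n}8.png",im[:,:,::-1]);S[n]=im
    for q in("post","hook_tip","transformer_carrier"): print(n,q,[(r["pixel"],r["p"]) for r in mark_of(q,n)])
s,t=get_calibration("side"),get_calibration("top")
P=np.array([656.3,-4.5,200.5]);print(proj(s,[P,P+[15.9,1.8,-44.5]]),proj(t,[P,P+[15.9,1.8,-44.5]]))
cv2.imwrite("pics/s8c.png",cv2.resize(S["side"][130:260,320:450,::-1],None,fx=4.6,fy=4.6,interpolation=2))
E
```

```text
clock: 10.0
tcp_pos: [659.0, -4.6, 309.1]
ee_rot: [0.004, -0.055, 0.998, -0.001]
ft_force: [0.1, -0.4, 0.8]
opening: 0.647
clock: 10.9
tcp_pos: [510.3, 231.1, 303.0]
ee_rot: [-0.001, -0.055, 0.998, -0.0]
ft_force: [0.1, -0.1, 0.8]
opening: 0.65
10.9 [510.34542737 231.14949209 303.04878501] [ 0.08845153 -0.07953043  0.78834458]
side post [([377.2, 175.8], 0.96), ([173.1, 198.4], 0.91), ([234.3, 155.7], 0.58)]
side hook_tip [([172.5, 222.2], 0.77), ([378.0, 193.2], 0.69), ([230.9, 177.6], 0.61)]
side transformer_carrier [([352.6, 352.5], 0.93)]
top post [([168.3, 292.9], 0.83), ([309.7, 79.1], 0.71), ([103.6, 172.6], 0.59)]
top hook_tip [([182.7, 300.1], 0.85), ([304.9, 76.7], 0.67), ([114.7, 184.6], 0.63)]
top transformer_carrier [([391.3, 210.6], 0.63)]
[[375.70691484 178.84055932]
 [378.21388586 196.37627941]] [[307.65892684  77.9961479 ]
 [303.84774652  78.52154163]]
```

View pics/s8c.png

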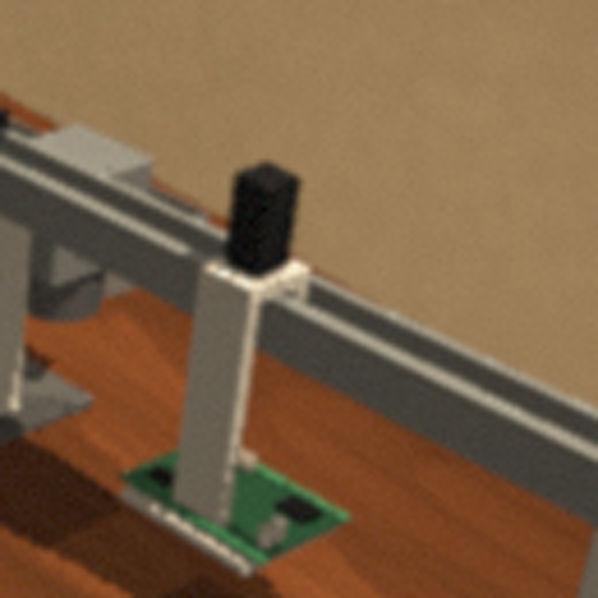

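View pics/top8.png

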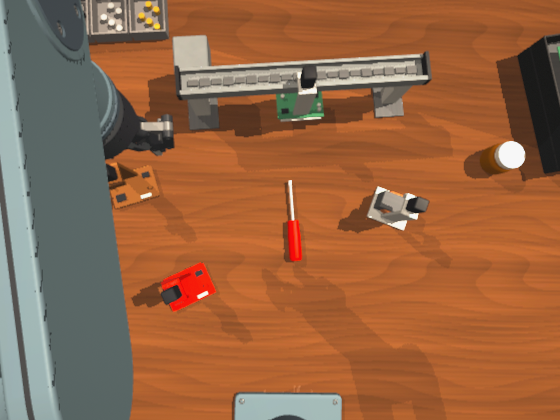

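View pics/side8.png

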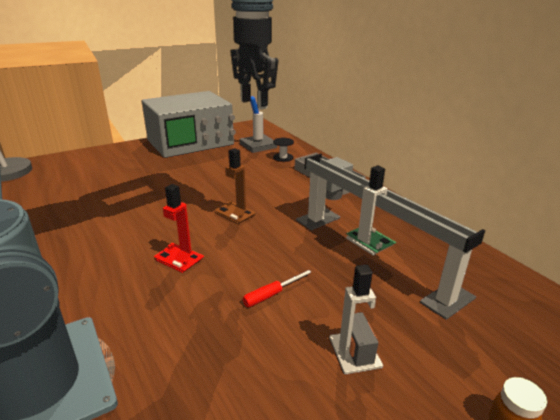

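```bash
python3 -c "
from bench import ticket;print(ticket.job_done())"
```

```text
the job is handed in; nothing more can be done
None
```

The flat-board carrier now hangs from the lip near the middle of the rail, and the job was handed in just after 10.9 s on the robot's clock. I gripped it by its post, brought the hook over the lip and lowered it until it took load. Contact came at TCP z 184.3 mm, about where full seating was expected (184.0 mm). Only then did I release it, withdraw straight up and move clear.

**Last checks:**
- **Hang:** the pictures show it upright, with the bridge down on the lip and the hook tip behind it. The tip itself could not be seen in full.
- **After release:** the force on the gripper fell to about zero.
- **Other objects:** the transformer carrier stood where it was, and the brown and red look-alikes were untouched.

**One disagreement:** the side camera's detector put the post and hook tip about 3 pixels higher than the predicted seated position. It showed the same offset for the post while the carrier stood on the table, so I took it as detector or calibration bias, not a poorly seated hook.

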